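# Pin the games board into its hinge rail and lock the pins

## Task

The folding games board stands in its hinge rail, but the hinge pins are still in their wooden block. Slide the keeper bar right back to its stop at the robot's right-hand end, push each pin there is through a fork and lug of its own until its head is fully down on the fork, and then slide the keeper bar along until its tines lie centred over the fork holes. Leave the jar, whistle and wristband where they are.

Things in the scene. Friction and masses are not known exactly. Their poses are not given: they have to be found in the camera images.
- rail: Fixed hinge rail: wooden base 116 x 360 x 20 mm, a row of four aluminium forks along its y, each 40 x 40 mm, top at z 64 mm, with the brass lugs of a chequered wooden board leaf (x 30 to 200 mm, top z 51.5) lined up in them; behind the forks a track with the sliding keeper bar (x 54 to 78 mm, top z 99.5). Origin on the shelf under the middle of the row; x points away from the robot, z up.
- bar (a joint): Steel keeper bar sliding along the rail's +y (m), 1.5 N friction, stays put. 0: stop at the robot's right, its four flat tines midway between forks, holes free from above; 0.040: tines centred over the holes; 0.060: far stop. Starts at 0.024 to 0.056. Tines 16 mm wide, reaching from the +x side to x -12 mm, z 91.5 to 97.5: seated pin heads (top z 88) pass under, proud ones block.
- bar_grip (a point): Top centre of the black plastic grip on the keeper bar, at rail x 66 mm, z 126.5 mm: a block 22 mm (along x) x 14 mm (along y, the sliding direction), standing 27 mm above the bar.
- block: Loose wooden pin block, 64 (x) x 210 (y) x 52 mm (z), 0.7 kg. Origin at the centre of its underside. Four 15 mm holes from top to bottom at y = -78, -26, 26, 78 mm; those that have a pin hold it upright, head resting on the top face.
- hole0 (a point): Centre of a fork hole's mouth, in the fork's top face (rail x 0, y -120, z 64 mm), axes as the rail's. Upper ear 13.5 mm bore with 1.5 mm lead-in; lug and lower ear 15 mm. A hidden plug in the bore stops a dropped pin with its head 8 to 14 mm proud; pushed with over 4 N it gives way and stays, until the head meets the fork: a hard stop.
- hole1 (a point): Centre of a fork hole's mouth, in the fork's top face (rail x 0, y -40, z 64 mm), axes as the rail's. Upper ear 13.5 mm bore with 1.5 mm lead-in; lug and lower ear 15 mm. A hidden plug in the bore stops a dropped pin with its head 8 to 14 mm proud; pushed with over 4 N it gives way and stays, until the head meets the fork: a hard stop.
- hole2 (a point): Centre of a fork hole's mouth, in the fork's top face (rail x 0, y 40, z 64 mm), axes as the rail's. Upper ear 13.5 mm bore with 1.5 mm lead-in; lug and lower ear 15 mm. A hidden plug in the bore stops a dropped pin with its head 8 to 14 mm proud; pushed with over 4 N it gives way and stays, until the head meets the fork: a hard stop.
- hole3 (a point): Centre of a fork hole's mouth, in the fork's top face (rail x 0, y 120, z 64 mm), axes as the rail's. Upper ear 13.5 mm bore with 1.5 mm lead-in; lug and lower ear 15 mm. A hidden plug in the bore stops a dropped pin with its head 8 to 14 mm proud; pushed with over 4 N it gives way and stays, until the head meets the fork: a hard stop.
- pin0: Steel headed pin (may be absent), all alike: shaft 12 mm diameter, 44 mm long with a chamfered foot, plain round head 24 mm diameter and 24 mm tall on top; 68 mm in all, about 60 g. Origin at the centre of the foot, z along the pin to the head.
- pin0_seat (a point): Centre of the underside of that pin's head, 44 mm above its foot.
- pin1: Steel headed pin (may be absent), all alike: shaft 12 mm diameter, 44 mm long with a chamfered foot, plain round head 24 mm diameter and 24 mm tall on top; 68 mm in all, about 60 g. Origin at the centre of the foot, z along the pin to the head.
- pin1_seat (a point): Centre of the underside of that pin's head, 44 mm above its foot.
- pin2: Steel headed pin (may be absent), all alike: shaft 12 mm diameter, 44 mm long with a chamfered foot, plain round head 24 mm diameter and 24 mm tall on top; 68 mm in all, about 60 g. Origin at the centre of the foot, z along the pin to the head.
- pin2_seat (a point): Centre of the underside of that pin's head, 44 mm above its foot.
- pin3: Steel headed pin (may be absent), all alike: shaft 12 mm diameter, 44 mm long with a chamfered foot, plain round head 24 mm diameter and 24 mm tall on top; 68 mm in all, about 60 g. Origin at the centre of the foot, z along the pin to the head.
- pin3_seat (a point): Centre of the underside of that pin's head, 44 mm above its foot.
- jar: Bystander: glass jar with bamboo lid, 76 mm diameter, 110 mm tall; origin at the centre of its underside.
- whistle: Bystander: orange plastic whistle, 47 x 18 x 22 mm; origin under its round body.
- wristband: Bystander: hard silicone wristband, ring 68 mm across, 12 mm tall; origin at the centre of its underside.

How it is judged (in metres and radians):
On the way, in this order (a step that is already met when the one before it is completed fails the run):
1. the keeper bar is slid back to its right-hand stop (value of joint bar below 0.008 m), for 0.1 s.
2. every pin present is in a fork of its own, head fully down (((horizontal distance between pin0_seat and hole0 below 0.004 m and z of pin0_seat in the frame of hole0 between -0.004 and 0.0025 m) or (horizontal distance between pin0_seat and hole1 below 0.004 m and z of pin0_seat in the frame of hole1 between -0.004 and 0.0025 m) or (horizontal distance between pin0_seat and hole2 below 0.004 m and z of pin0_seat in the frame of hole2 between -0.004 and 0.0025 m) or (horizontal distance between pin0_seat and hole3 below 0.004 m and z of pin0_seat in the frame of hole3 between -0.004 and 0.0025 m)) and ((horizontal distance between pin1_seat and hole0 below 0.004 m and z of pin1_seat in the frame of hole0 between -0.004 and 0.0025 m) or (horizontal distance between pin1_seat and hole1 below 0.004 m and z of pin1_seat in the frame of hole1 between -0.004 and 0.0025 m) or (horizontal distance between pin1_seat and hole2 below 0.004 m and z of pin1_seat in the frame of hole2 between -0.004 and 0.0025 m) or (horizontal distance between pin1_seat and hole3 below 0.004 m and z of pin1_seat in the frame of hole3 between -0.004 and 0.0025 m)) and ((horizontal distance between pin2_seat and hole0 below 0.004 m and z of pin2_seat in the frame of hole0 between -0.004 and 0.0025 m) or (horizontal distance between pin2_seat and hole1 below 0.004 m and z of pin2_seat in the frame of hole1 between -0.004 and 0.0025 m) or (horizontal distance between pin2_seat and hole2 below 0.004 m and z of pin2_seat in the frame of hole2 between -0.004 and 0.0025 m) or (horizontal distance between pin2_seat and hole3 below 0.004 m and z of pin2_seat in the frame of hole3 between -0.004 and 0.0025 m)) and ((horizontal distance between pin3_seat and hole0 below 0.004 m and z of pin3_seat in the frame of hole0 between -0.004 and 0.0025 m) or (horizontal distance between pin3_seat and hole1 below 0.004 m and z of pin3_seat in the frame of hole1 between -0.004 and 0.0025 m) or (horizontal distance between pin3_seat and hole2 below 0.004 m and z of pin3_seat in the frame of hole2 between -0.004 and 0.0025 m) or (horizontal distance between pin3_seat and hole3 below 0.004 m and z of pin3_seat in the frame of hole3 between -0.004 and 0.0025 m))), for 0.2 s.
At the end, for the whole second after the job is handed in: Every pin present is in a fork hole, its head's underside within 2.5 mm of the fork's top and within 4 mm of the hole's centre, at rest; the keeper bar's tines are within 6 mm of being centred over the holes (joint 0.034 to 0.046) (all of step 2 and value of joint bar between 0.034 and 0.046 m and linear speed of each of pin0, pin1, pin2, pin3 below 0.02 m/s); the robot touches nothing.
It fails at once if the jar is shifted by more than 3 cm (distance of jar from where it was at the start of the episode above 0.03 m).
It fails at once if the whistle is shifted by more than 3 cm (distance of whistle from where it was at the start of the episode above 0.03 m).
It fails at once if the wristband is shifted by more than 3 cm (distance of wristband from where it was at the start of the episode above 0.03 m).
Of pin0, pin1, pin2, pin3 only 3 to 4 are there at a start; the rules pass over those that are not, and their reading is None.
At some moment in a run one of block may be knocked a few centimetres aside while the robot is not near it.
It also fails if it takes over 208 s, if anything falls off the work surface, if the arm or the gripper's body presses on something with over 40 N, if the wrist force passes 120 N, or if a joint passes its speed limit or range.

## Robot

A 6-joint arm with a two-finger parallel gripper is mounted at the origin on the work surface. World frame = base frame: x ahead of the robot, y to its left, z up, the work surface at z = 0. Lengths are in mm, angles in rad, forces in N, time in s.
With the tool pointing down it reaches from about 325 to 900 mm from the base axis. Payload 3.5 kg.
Tool frame: the origin (TCP) lies on the mounting face of the last link; the fingertips stand 173 mm ahead of it and the grasp point (between the pads) lies 155 mm ahead of it; z points along the fingers, y is the line along which they close (so a half turn about z gives the same grasp; the last joint's range is limited). The gripper opens to 85 mm and grips with 20 to 120 N. Pads are 22 mm wide; open, the fingers measure 114 mm over their backs; the gripper's body (76 mm by 85 mm) begins 54 mm behind the grasp point. The pads swing forward as they close: fully open they stand 13 mm farther back than shut.
Start: joints at [-1.419, 0.276, -0.026, 1.268, 0, 1.467], TCP at [157.52, -604.822, 404.713] pointing down, gripper open.
Joint ranges: [-3.12, 3.12], [-0.85, 1.88], [-1.08, 1.24], [-1.95, 2.15], [-1.57, 1.53], [-3.14, 3.14]. Speed limits (rad/s): [2.57, 2.57, 3.14, 3.14, 3.14, 3.14].

## Interface

Orientations are given as a unit quaternion [x, y, z, w].
In Python, from rig import bot gives the robot as it stands. Calls block until the motion is done:
- bot.reach(position, orientation): joint-space move of the TCP to a pose.
- bot.movel(position, frame=None, v=150, f_stop=None): straight line of the TCP; frame=None keeps the orientation; v is the mean speed in mm/s. With f_stop (N) it stops when the force on the tool has changed by that much, and returns True; else False.
- bot.move_j(angles): joint-space move.
- bot.gripper_to(opening, f_grip=None): opening from 0.0 (shut) to 1.0 (fully open); f_grip is the grip in N (None keeps the last); returns when the fingers have stopped.
- bot.pause(seconds).
- bot.solve_ik(position, orientation): joint angles nearest the present ones, or None.
- bot.read_state(): the state.
- bot.snapshot(name): name is "side" or "top"; returns the picture (400x640x3 uint8, blue, green, red); there is no depth.
- bot.calibration(name): a dict with "intrinsics" (3x3 intrinsics, pixels), "xyz" and "orientation" of the camera in the world. Camera axes: x right, y down, z forward; pixel columns grow to the right and rows downward; lengths in mm; the calibration is good to about 2 mm. A picture is of the moment at which its call begins. calibration takes no time and is no camera call.
A pose or a line that the arm cannot do raises bot.IKError and nothing moves.
- bot.sign_off(): hands the job in; it is judged then, once.
Trained networks look in the newest picture that a camera, given by its name, has taken for a name from the list of things; names that differ only in an ending like _2 or _b are one class to them, and where a whole thing is asked for, a point or a joint stands for the part that bears it (a point fixed in the world has none). Each returns a list of dicts, best first, with "conf" (0 to 1); they miss things now and then, are a little off and sometimes report something else, mostly with a low value. They report only what shows in the picture. A call takes as long as a camera call.
- bot.trace(query, camera): "region" (400x640 bool, what is visible of it) and "xy" ([column, row] in pixels, amid what is visible of it).
The state is a dict: "time": time; "q": joint angles; "qd": joint speeds; "tau": joint torques, N m; "position": TCP position; "tool_rot": TCP orientation; "contact_force": force on the tool from outside, world axes, zero at the start; "wrist_torque": the same for the moment, N m; "finger_gap": opening from 0.0 (shut) to 1.0 (fully open); "grasp_force": force on a finger pad.
Only numpy, scipy, OpenCV 4.12 (cv2) and the standard library are available. Lean on these libraries where they do the work, as an engineer would, in place of code of your own. Each camera call takes 0.05 s, during which the arm holds its last target. There are 200 camera calls.

## Working session

There is one attempt and no reset: what is moved stays moved. The work goes in short steps, each a Python script; the robot and the scene stay as the last script left them, time stands still between calls to the robot, and variables do not carry over. Pictures are saved under pics/ and viewed, at most 14 in all, crops included, and the job is handed in when it is done.

```bash
ls; mkdir -p pics; python3 - <<'E'
from rig import bot
import cv2
for c in("side","top"):
    cv2.imwrite(f"pics/{c}0.png",bot.snapshot(c)); print(c,bot.calibration(c))
s=bot.read_state();print({k:s[k] for k in("time","position","tool_rot","contact_force","finger_gap")})
for c in("side","top"):
    for n in("rail","bar_grip","bar","block","pin0","hole0","jar","whistle","wristband"):
        print(c,n,[(round(d["conf"],2),[round(float(x),1) for x in d["xy"]],int(d["region"].sum())) for d in bot.trace(n,c)][:6])
E
```

```text
pics
side {'intrinsics': array([[378.81663741,   0.        , 326.16045057],
       [  0.        , 378.81663741, 195.2385322 ],
       [  0.        ,   0.        ,   1.        ]]), 'xyz': array([375.42496214, 644.31317908, 735.33088413]), 'orientation': array([-0.09330528,  0.91302315, -0.39534099,  0.03726063])}
top {'intrinsics': array([[520.69515575,   0.        , 321.85126779],
       [  0.        , 520.69515575, 200.7983244 ],
       [  0.        ,   0.        ,   1.        ]]), 'xyz': array([ 269.14156366,  -22.42013026, 1490.52848043]), 'orientation': array([ 0.71061169, -0.69721576,  0.06568901, -0.06786876])}
{'time': 0.1, 'position': array([ 157.46908284, -604.49502952,  403.65437749]), 'tool_rot': array([ 9.91893935e-01,  1.27064629e-01, -3.11331090e-05, -1.00065304e-03]), 'contact_force': array([-0.76643899, -0.1737477 ,  0.0837237 ]), 'finger_gap': 0.9972069487396739}
side rail [(0.62, [244.3, 213.6], 9453)]
side bar_grip [(0.62, [253.5, 207.7], 1490), (0.22, [373.1, 353.6], 401)]
side bar [(0.61, [250.4, 205.1], 1365)]
side block [(0.97, [352.1, 215.1], 1254), (0.63, [365.5, 125.3], 837)]
side pin0 [(0.56, [348.8, 207.0], 106), (0.55, [359.9, 177.8], 115), (0.4, [357.3, 192.6], 93)]
side hole0 [(0.92, [247.1, 212.9], 9370)]
side jar [(0.66, [370.4, 124.2], 834), (0.24, [345.4, 218.6], 85)]
side whistle [(0.55, [266.8, 363.2], 297)]
side wristband [(0.63, [385.2, 363.6], 339), (0.26, [357.9, 191.1], 98)]
top rail [(0.83, [316.0, 145.4], 9208)]
top bar_grip [(0.76, [311.8, 144.4], 1336)]
top bar [(0.89, [310.6, 145.5], 1179)]
top block [(0.7, [338.3, 239.1], 1710), (0.35, [472.5, 235.6], 796)]
top pin0 [(0.62, [364.7, 235.5], 68), (0.54, [331.3, 235.2], 48), (0.48, [348.9, 233.6], 56)]
top hole0 [(0.88, [315.0, 150.8], 9037)]
top jar [(0.6, [470.2, 238.8], 787)]
top whistle [(0.63, [189.6, 203.8], 135)]
top wristband [(0.43, [191.9, 265.1], 70)]
```

```bash
python3 - <<'E'
import cv2
t=cv2.imread("pics/top0.png");s=cv2.imread("pics/side0.png")
cv2.imwrite("pics/topc.png",cv2.resize(t[90:290,170:490],None,fx=2.5,fy=2.5,interpolation=2))
cv2.imwrite("pics/sidec.png",cv2.resize(s[90:390,170:430],None,fx=2,fy=2,interpolation=2))
E
```

```text
(no output)
```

View pics/topc.png

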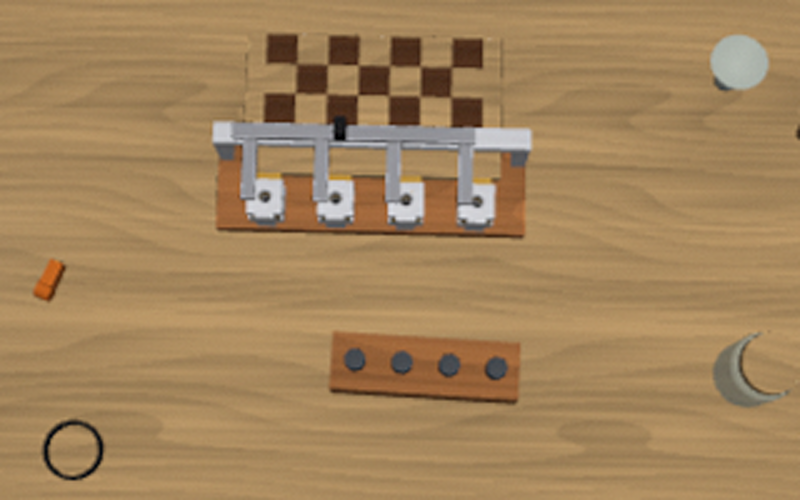

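View pics/sidec.png

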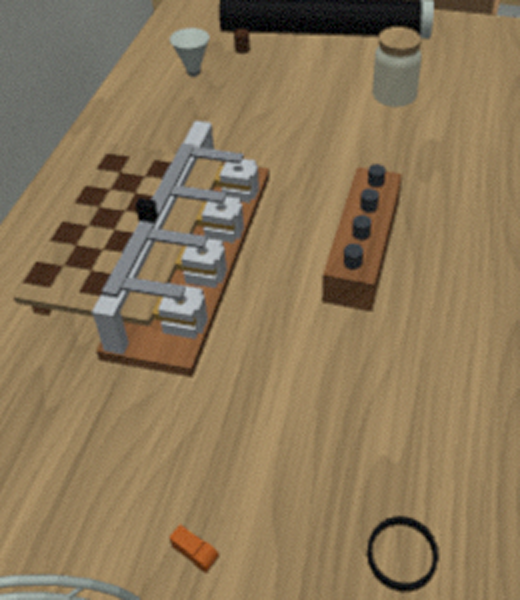

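The top view shows four dark pins in the block, at crop (354,359) to (496,368), and four fork holes, at crop (265,197) to (477,202). The tines are close left of the holes and the black grip is at (339,127). The side view agrees: all 4 pins are present and the bystanders are well clear.

```bash
cat >h.py <<'E'
from rig import bot
import numpy as np, cv2
from scipy.spatial.transform import Rotation as R
from scipy.optimize import least_squares
CAL={c:bot.calibration(c) for c in("side","top")}
def proj(c,P):
    k=CAL[c]; r=R.from_quat(k["orientation"]).as_matrix()
    q=(np.atleast_2d(P)-k["xyz"])@r; q=q/q[:,2:]
    return (q@k["intrinsics"].T)[:,:2]
def onz(c,uv,z):
    k=CAL[c]; d=R.from_quat(k["orientation"]).apply(np.linalg.solve(k["intrinsics"],[*uv,1]))
    return k["xyz"]+d*(z-k["xyz"][2])/d[2]
def tri(us,ut):
    f=lambda P:np.r_[proj("side",P)[0]-us,proj("top",P)[0]-ut]
    s=least_squares(f,[450,0,60]); return s.x,np.abs(s.fun).max()
def dark(im,uv,r,thr):
    """centroid of the dark blob nearest uv inside a window"""
    u,v=np.round(uv).astype(int); g=cv2.cvtColor(im,cv2.COLOR_BGR2GRAY)[v-r:v+r+1,u-r:u+r+1]
    n,l,st,ce=cv2.connectedComponentsWithStats((g<thr).astype(np.uint8))
    if n<2:return None
    i=1+np.argmin(np.linalg.norm(ce[1:]-r,axis=1)-.05*st[1:,4]); w=np.where(l==i,thr+10.-g,0)
    y,x=np.mgrid[-r:r+1,-r:r+1]; return np.array([u+(w*x).sum()/w.sum(),v+(w*y).sum()/w.sum()]),st[i,4]
def rail_pts(p,L):
    x,y,a=p; return R.from_euler("z",a).apply(L)+[x,y,0]
def quat(yaw):
    """tool down, closing line (tool y) at angle yaw+90deg from world x"""
    return (R.from_euler("z",yaw)*R.from_euler("x",np.pi)).as_quat()
E
python3 - <<'E'
from h import *
t=cv2.imread("pics/top0.png");s=cv2.imread("pics/side0.png")
hs=[];ht=[]
for a,b in zip([(265,197),(335,199),(406,200),(477,202)],[(181,298),(203,247),(221,203),(238,168)]):
    ht.append(dark(t,np.array(a)/2.5+[170,90],4,110)); hs.append(dark(s,np.array(b)/2+[170,90],4,110))
print(ht,hs)
for a,b in zip(ht,hs):
    if a and b: print(tri(b[0],a[0]),onz("top",a[0],64),onz("side",b[0],64))
g=dark(t,np.array((339,127))/2.5+[170,90],7,60),dark(s,np.array((147,208))/2+[170,90],9,60)
print(g,tri(g[1][0],g[0][0]))
P=[dark(t,np.array(a)/2.5+[170,90],6,80) for a in [(354,359),(401,362),(448,365),(496,368)]]
Q=[dark(s,np.array(a)/2+[170,90],7,70) for a in [(353,257),(361,227),(369,201),(376,176)]]
for a,b in zip(P,Q): print(a,b,tri(b[0],a[0]))
E
```

```text
[(array([275.6515748 , 168.34645669]), np.int32(14)), (array([303.8914405 , 169.08141962]), np.int32(11)), (array([331.95756458, 169.85793358]), np.int32(12)), (array([360.35604396, 170.4021978 ]), np.int32(13))] [(array([259.17693523, 238.85150079]), np.int32(21)), (array([270.0896861 , 213.89686099]), np.int32(16)), (array([279.30310263, 191.27923628]), np.int32(17)), (array([288.49677419, 173.73548387]), np.int32(6))]
(array([635.50229765, 117.34387146,  62.07873136]), np.float64(0.6909514677235506)) [633.00428928 116.84153407  64.        ] [636.12268306 118.73317941  64.        ]
(array([634.37163723,  37.33789327,  63.97587887]), np.float64(0.6883935919885289)) [632.3681291   37.06327925  64.        ] [635.90548076  37.19950847  64.        ]
(array([633.35432633, -41.78042679,  68.14667033]), np.float64(0.9699473759412456)) [631.6024534  -42.17171174  64.        ] [637.41343951 -46.3490205   64.        ]
(array([ 633.0422294 , -122.32812567,   61.94070941]), np.float64(0.3407680208891293)) [ 631.52951442 -122.28329192   64.        ] [ 633.21555701 -120.12025625   64.        ]
((
[... 249 characters left out ...]
([346.08212411, 219.33714109]), np.int32(103)) (array([449.88953942,  11.18996542,  57.7069972 ]), np.float64(0.43752414776835735))
(array([330.13346044, 235.38036225]), np.int32(55)) (array([350.22684564, 204.7761745 ]), np.int32(94)) (array([447.58483759, -40.12174177,  58.60948399]), np.float64(0.4505578301640867))
(array([348.75996534, 236.3830156 ]), np.int32(60)) (array([354.08637993, 191.2516129 ]), np.int32(85)) (array([445.47326302, -91.5977961 ,  59.41740901]), np.float64(0.37741257380474735))
(array([367.42914654, 237.60628019]), np.int32(59)) (array([357.62298091, 178.66299559]), np.int32(80)) (array([ 443.16086301, -143.11217886,   60.12766381]), np.float64(0.44581515802633476))
```

Holes, grip and pins triangulate to plausible heights, and the 80 mm and 51.5 mm spacings check out. I'll do the keeper bar first.

```bash
python3 - <<'E'
from h import *
import json
a=-.008; q=quat(a); gx,gy=703.2,31.5
bot.gripper_to(.6,20)
bot.reach([gx,gy,380],q); bot.movel([gx,gy,282],v=120,f_stop=8)
print(bot.read_state()["position"],bot.read_state()["contact_force"])
bot.gripper_to(0,25); s=bot.read_state(); print(s["finger_gap"],s["grasp_force"],s["position"])
d=R.from_euler("z",a).apply([0,1,0]); p=np.array([gx,gy,282])
print(bot.movel(list(p-70*d),v=40,f_stop=9)); s=bot.read_state(); print(s["position"],s["contact_force"],s["time"])
z=s["position"]; json.dump(list(z),open("zero.json","w"))
bot.gripper_to(.6); s=bot.read_state()["position"]; print(s)
bot.movel([s[0],s[1],400],v=150)
bot.reach([350,-400,420],quat(0))
t=bot.snapshot("top");si=bot.snapshot("side");cv2.imwrite("pics/top1.png",t);cv2.imwrite("pics/side1.png",si)
c=np.r_[z[:2],113]; print(proj("top",c),proj("side",c))
for n,im in(("top",t),("side",si)): print(dark(im,proj(n,c)[0],9,60))
g=[dark(im,proj(n,c)[0],9,60)[0] for n,im in(("side",si),("top",t))]; print(tri(*g))
cv2.imwrite("pics/c1.png",np.hstack([cv2.resize(t[120:260,250:390],None,fx=2.8,fy=2.8),cv2.resize(si[120:260,220:360],None,fx=2.8,fy=2.8)]))
E
```

```text
[703.70200892  31.4604381  282.98406126] [0.3500395  0.25692535 0.30609621]
0.15302810782787135 28.00955593585968 [703.59685997  31.64183803 283.16276439]
True
[703.20247163 -23.03382492 283.14174813] [0.42010134 0.63617377 3.29519409] 7.025
[702.89511594 -22.80709295 282.43411557]
[[325.73089523 140.11839092]] [[249.82650889 179.39574951]]
(array([327.74209395, 139.06263433]), np.int32(123))
(array([250.558446  , 179.06315249]), np.int32(133))
(array([705.54611583, -28.90060978, 109.21609679]), np.float64(0.6939096589953806))
```

View pics/c1.png

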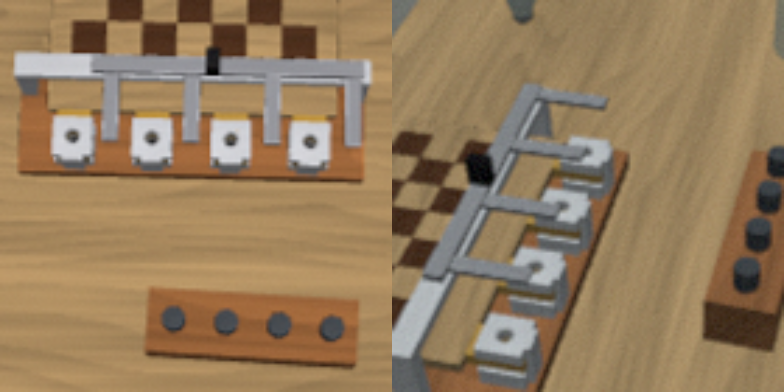

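The bar now sits at about 0, with the tines midway between the forks. The TCP travel (55 mm) and the camera (60 mm) disagree, so I'll push it once more against the stop to be sure. I'll also refit the rail pose from the free holes.

```bash
python3 - <<'E'
from h import *
import json
bot.gripper_to(0,25)
gx,gy=703.5,-27
bot.reach([gx,gy+40,380],quat(-.008)); bot.movel([gx,gy+40,282],v=150)
print(bot.movel([gx,gy-25,282],v=40,f_stop=10)); s=bot.read_state(); print(s["position"],s["contact_force"])
p=s["position"]; bot.pause(.2); bot.movel([gx,p[1]+15,282]);bot.movel([gx,p[1]+15,400])
bot.reach([350,-400,420],quat(0))
ims={}
for n in("top","side"): ims[n]=bot.snapshot(n);cv2.imwrite(f"pics/{n}2.png",ims[n])
L=np.array([[0,y,64] for y in(-120,-40,40,120)],float); p0=[633.5,-2.3,-.008]
obs={n:[dark(ims[n],u,4,110) for u in proj(n,rail_pts(p0,L))] for n in ims}
U={n:np.array([o[0] for o in obs[n]]) for n in ims}; print([[o[1] for o in obs[n]] for n in obs])
for sel in(["top"],["side"],["top","side"]):
    f=least_squares(lambda p:np.r_[tuple((proj(n,rail_pts(p,L))-U[n]).ravel() for n in sel)],p0,x_scale=[1,1,.01]); print(sel,f.x.round(4),f.fun.round(1))
c=np.array([703.5,-29,113]); g=[dark(ims[n],proj(n,c)[0],9,60)[0] for n in("side","top")]; print(g,tri(*g),onz("top",g[1],118),onz("side",g[0],113))
json.dump(list(f.x),open("rail.json","w"))
# tine-end check for bar=0: overlay
o=ims["top"].copy(); 
for b in(0,):
    T=rail_pts(f.x,np.array([[-12,y-40+b,97.5] for y in(-120,-40,40,120)],float))
o=cv2.resize(o[120:190,240:390],None,fx=5,fy=5)
for u in proj("top",T): cv2.circle(o,tuple(((u-[240,120]+.5)*5).astype(int)),3,(0,0,255),-1)
for u in proj("top",rail_pts(f.x,L)): cv2.circle(o,tuple(((u-[240,120]+.5)*5).astype(int)),3,(0,255,0),-1)
cv2.imwrite("pics/o2.png",o); print(bot.read_state()["time"])
E
```

```text
True
[703.38886166  -2.60899561 281.85352915] [0.40888099 1.26862359 2.0487316 ]
[[np.int32(12), np.int32(12), np.int32(12), np.int32(14)], [np.int32(9), np.int32(8), np.int32(10), np.int32(14)]]
['top'] [ 6.322148e+02 -2.508800e+00 -6.000000e-03] [ 0.2  0.1  0.1 -0.1 -0.1 -0.  -0.2  0. ]
['side'] [6.338404e+02 9.934000e-01 1.200000e-03] [ 0.5 -0.8 -0.4 -0.1 -0.2  0.3  0.2  0.4]
['top', 'side'] [ 6.333147e+02 -9.707000e-01 -2.900000e-03] [-0.3 -0.5 -0.4 -0.5 -0.6 -0.4 -0.8 -0.2  1.  -1.2  0.  -0.6  0.2 -0.2
  0.4 -0.3]
[array([250.55115286, 179.04508967]), array([328.1806601 , 138.85495078])] (array([706.32011804, -30.14239199, 108.13801411]), np.float64(0.7591929165061515)) [705.36604191 -29.69413635 118.        ] [701.88795867 -24.68584149 113.        ]
17.8333
```

View pics/o2.png

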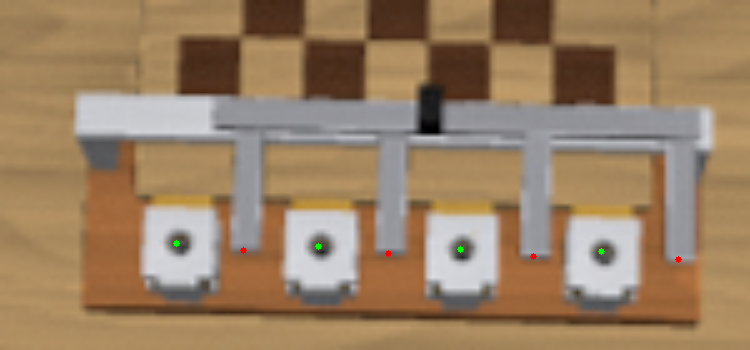

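The red dots (predicted tine ends for bar = 0) sit on the tines, so the bar is at its stop. The clasped grip's TCP y agrees with the top camera to under 1 mm, so I'll take the rail y and yaw from the top view. Next is the first pin.

```bash
cat >pick.py <<'E'
from h import *
RAIL=[632.7,-2.5,-.006]
QX=lambda a:min((quat(a+s*np.pi/2) for s in(1,-1)),key=lambda q:abs((bot.solve_ik([500,0,350],q) or [0]*5+[9])[5]) if bot.solve_ik([500,0,350],q) is not None else 9)
def st(): return bot.read_state()
def park(): bot.reach([350,-400,420],quat(0))
def pins():
    """free pins in the block (top view): list of xy at head height"""
    im=bot.snapshot("top"); out=[]
    for d in bot.trace("pin0","top"):
        r=dark(im,d["xy"],6,80)
        if d["conf"]<.2 or r is None: continue
        p=onz("top",r[0],74)[:2]
        if 40<r[1]<80 and 330<p[0]<545 and all(np.hypot(*(p-o))>20 for o in out): out.append(p)
    return im,sorted(out,key=lambda p:-p[1])
def insert(h,ztop=64,dz=179,off=(0,0)):
    """lower the held pin into hole at rail y=h; returns offset used and TCP z"""
    q=QX(RAIL[2])
    for dx,dy in [(0,0),(1.5,0),(-1.5,0),(0,1.5),(0,-1.5),(3,0),(-3,0),(0,3),(0,-3),(2.5,2.5),(-2.5,-2.5),(2.5,-2.5),(-2.5,2.5)]:
        P=rail_pts(RAIL,np.array([[off[0]+dx,off[1]+dy,0]])+[0,h,0])[0]
        x,y=P[:2]; z0=ztop+dz+44
        if dx==dy==0: bot.reach([x,y,z0+40],q)
        bot.movel([x,y,z0+4],v=100)
        hit=bot.movel([x,y,z0-22],v=40,f_stop=5); s=st(); z=s["position"][2]
        print("try",dx,dy,hit,round(z-(ztop+dz),1),s["contact_force"].round(1))
        if z<z0-12: return (dx,dy),True
        bot.movel([x,y,z0+4],v=100)
    return None,False
def press(h,dz=179):
    x,y=st()["position"][:2]
    hit=bot.movel([x,y,64+dz-2],v=25,f_stop=25); s=st(); print("press",hit,round(s["position"][2]-64-dz,1),s["contact_force"].round(1))
E
python3 - <<'E'
from pick import *
im,P=pins(); print(np.round(P,1))
x,y=P[0]; bot.gripper_to(.65,60); q=QX(-.044)
bot.reach([x,y,320],q); bot.movel([x,y,231],v=100,f_stop=8); print(st()["position"])
bot.gripper_to(0,60); s=st(); print(s["finger_gap"],s["grasp_force"]); bot.movel([x,y,330],v=120)
print(st()["contact_force"],st()["finger_gap"])
o,ok=insert(120); print(o,ok,st()["time"])
for n in("top","side"):cv2.imwrite(f"pics/{n}3.png",bot.snapshot(n))
cv2.imwrite("pics/s3.png",cv2.resize(cv2.imread("pics/side3.png")[120:320,200:400],None,fx=2.8,fy=2.8))
E
```

```text
[[ 442.6  -90.8]
 [ 440.  -141.9]]Traceback (most recent call last):
  File "<stdin>", line 3, in <module>
  File "pick.py", line 3, in <lambda>
    QX=lambda a:min((quat(a+s*np.pi/2) for s in(1,-1)),key=lambda q:abs((bot.solve_ik([500,0,350],q) or [0]*5+[9])[5]) if bot.solve_ik([500,0,350],q) is not None else 9)
                ~~~^^^^^^^^^^^^^^^^^^^^^^^^^^^^^^^^^^^^^^^^^^^^^^^^^^^^^^^^^^^^^^^^^^^^^^^^^^^^^^^^^^^^^^^^^^^^^^^^^^^^^^^^^^^^^^^^^^^^^^^^^^^^^^^^^^^^^^^^^^^^^^^^^^^^^^
  File "pick.py", line 3, in <lambda>
    QX=lambda a:min((quat(a+s*np.pi/2) for s in(1,-1)),key=lambda q:abs((bot.solve_ik([500,0,350],q) or [0]*5+[9])[5]) if bot.solve_ik([500,0,350],q) is not None else 9)
                                                                         ^^^^^^^^^^^^^^^^^^^^^^^^^^^^^^^^^^^^^^^^
ValueError: The truth value of an array with more than one element is ambiguous. Use a.any() or a.all()
```

```bash
python3 - <<'E'
s=open("pick.py").read().split("\n")
i=[k for k,l in enumerate(s) if l.startswith("QX=")][0]
s[i]='''def QX(a):
    """tool down, closing along x; the half turn with the smaller last-joint angle"""
    c=[(abs(j[5]),k) for k in(1,-1) if (j:=bot.solve_ik([500,0,350],quat(a+k*np.pi/2))) is not None]
    return quat(a+min(c)[1]*np.pi/2)'''
open("pick.py","w").write("\n".join(s))
E
python3 - <<'E'
from pick import *
im,P=pins(); print(np.round(P,1)); 
x,y=P[0]; bot.gripper_to(.65,60); q=QX(-.044)
bot.reach([x,y,320],q); bot.movel([x,y,231],v=100,f_stop=8); print(st()["position"])
bot.gripper_to(0,60); s=st(); print(s["finger_gap"],s["grasp_force"]); bot.movel([x,y,330],v=120)
print(st()["contact_force"],st()["finger_gap"])
o,ok=insert(120); print(o,ok,st()["time"],st()["q"])
for n in("top","side"):cv2.imwrite(f"pics/{n}3.png",bot.snapshot(n))
cv2.imwrite("pics/s3.png",cv2.resize(cv2.imread("pics/side3.png")[120:320,200:400],None,fx=2.8,fy=2.8))
E
```

```text
[[ 446.5   10.8]
 [ 444.5  -39.8]
 [ 440.2 -142. ]]
[446.93836125  10.72062376 231.51416679]
0.25388317845664904 58.69411826133728
[ 0.62308631  0.27341898 -1.94856444] 0.2541637936262295
try 0 0 False 21.9 [ 1.2 -0.4 -1.4]
(0, 0) True 25.0 [ 8.30639924e-02  4.08981195e-01 -1.50314545e-01  1.01140388e+00
 -2.14856648e-04  1.65991007e+00]
```

View pics/s3.png

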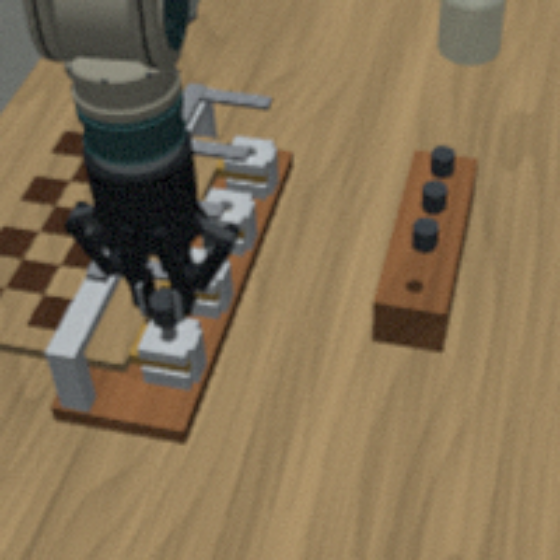

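The pin went straight into the left-hand fork, half deep, and three pins are left in the block. Now I'll press it home, re-check from above with shut fingers, and then take the second pin.

```bash
cat >>pick.py <<'E'
def finish():
    """press held pin home, release, then press once more with shut fingertips"""
    press(0); x,y=st()["position"][:2]
    bot.gripper_to(.5); bot.movel([x,y,285],v=150); bot.gripper_to(0)
    hit=bot.movel([x,y,254],v=60,f_stop=20); s=st(); print("tap",hit,"head top z",round(s["position"][2]-173,1),s["contact_force"].round(1))
    bot.movel([x,y,380],v=200)
def take(P):
    x,y=P; bot.gripper_to(.65,60); bot.reach([x,y,320],QX(-.044)); bot.movel([x,y,231],v=120,f_stop=8)
    bot.gripper_to(0,60); s=st(); print("grasp",s["position"].round(1),s["finger_gap"],s["grasp_force"]); bot.movel([x,y,330],v=150)
    return .2<st()["finger_gap"]<.32
E
python3 - <<'E'
from pick import *
finish(); park(); im,P=pins(); print(np.round(P,1)); cv2.imwrite("pics/top4.png",im)
if P and take(P[0]): 
    o,ok=insert(40); print(o,ok)
    if ok: finish(); park(); im,P=pins(); print(np.round(P,1),st()["time"]); cv2.imwrite("pics/top5.png",im); cv2.imwrite("pics/c5.png",cv2.resize(im[90:290,170:490],None,fx=2.5,fy=2.5))
E
```

```text
press False 1.0 [-6.  -0.1 18.9]
tap True head top z 88.5 [-1.   0.5  5.9]
[[441.7 -39.8]
 [443.  -90.2]]
grasp [443.  -40.  232.2] 0.2536523116613046 58.677329421043396
try 0 0 False 21.9 [ 0.7  0.8 -1.2]
(0, 0) True
press False 1.1 [-5.6 -0.8 18.9]
tap True head top z 88.5 [-1.8  0.5  5.4]
[[437.8 -90.5]] 42.65
```

View pics/c5.png

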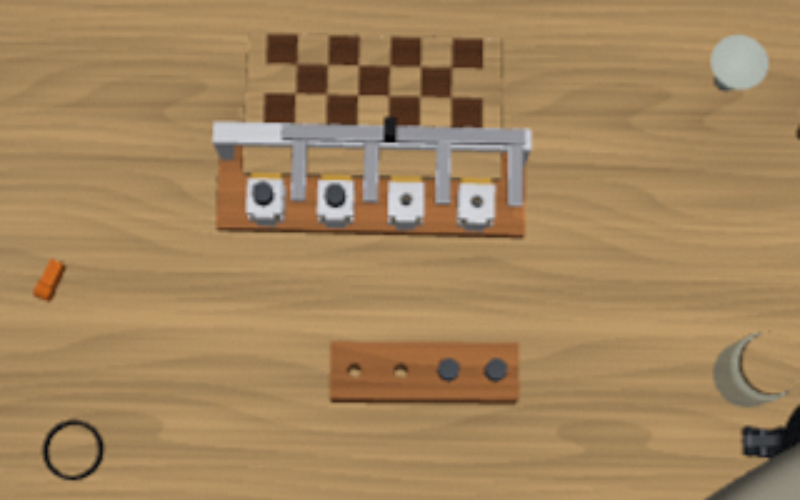

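The top view shows two pins seated (tap height 88.5 against a nominal 88). Two pins remain in the block, at crop (448,370) and (496,370).

```bash
python3 - <<'E'
from pick import *
for h in(-40,-120):
    for _ in range(5):
        im,P=pins()
        if P: break
    print(np.round(P,1))
    if not P or not take(P[0]): print("no grasp"); break
    o,ok=insert(h); print(o,ok)
    if not ok: break
    finish(); park()
for n in("top","side"): cv2.imwrite(f"pics/{n}6.png",bot.snapshot(n))
t,s=cv2.imread("pics/top6.png"),cv2.imread("pics/side6.png"); print(st()["time"])
cv2.imwrite("pics/c6.png",np.hstack([cv2.resize(t[120:260,250:390],None,fx=2.8,fy=2.8),cv2.resize(s[120:260,220:360],None,fx=2.8,fy=2.8)]))
E
```

```text
[[437.9 -90.5]]
grasp [439.3 -90.9 232.2] 0.252323155486169 58.735544085502625
try 0 0 False 21.8 [ 1.   1.3 -1.8]
(0, 0) True
press False 1.1 [-4.6  2.7 17. ]
tap True head top z 88.5 [-1.7  0.7  4.9]
[[ 456.5 -164.9]]
grasp [ 457.9 -165.4  232.5] 0.255035639083974 58.6875057220459
try 0 0 False 21.5 [ 3.1  3.6 -3.5]
(0, 0) True
press True 1.6 [-1.1  0.4  4.3]
tap True head top z 88.5 [-1.3  0.6  4.8]
64.925
```

View pics/c6.png

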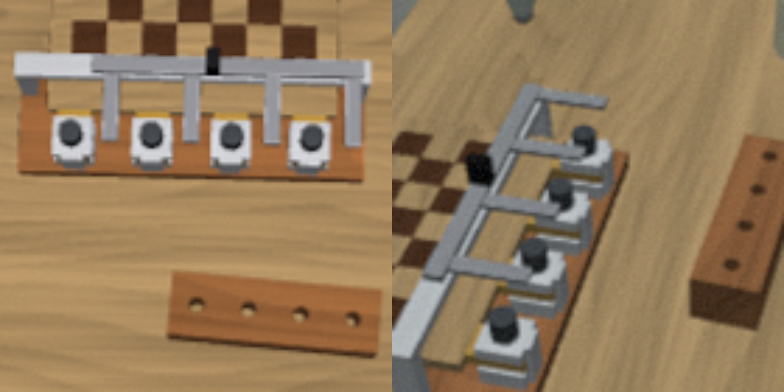

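All four pins are seated, with every tap at 88.5. I'll slide the bar 40 mm now.

```bash
python3 - <<'E'
from pick import *
q=quat(RAIL[2]); gx,gy=703.2,-23
bot.gripper_to(.6,20); bot.reach([gx,gy,380],q); bot.movel([gx,gy,282],v=120,f_stop=8)
bot.gripper_to(0,25); s=st(); print(s["position"],s["finger_gap"])
d=R.from_euler("z",RAIL[2]).apply([0,1,0])
print(bot.movel(list(np.array([gx,gy,282])+40*d),v=30,f_stop=12)); print(st()["position"],st()["contact_force"])
bot.gripper_to(.6); p=st()["position"]; bot.movel([p[0],p[1],400],v=150); park()
t,s=bot.snapshot("top"),bot.snapshot("side"); print(st()["time"],st()["contact_force"])
o=cv2.resize(t[120:190,240:390],None,fx=5,fy=5); T=rail_pts(RAIL,np.array([[-12,y,97.5] for y in(-120,-40,40,120)],float))
for u in proj("top",T): cv2.circle(o,tuple(((u-[240,120]+.5)*5).astype(int)),3,(0,0,255),-1)
cv2.imwrite("pics/o7.png",np.vstack([o,cv2.resize(s[150:250,220:320],(250,250)).repeat(3,1)[:, :750]][:1]))
cv2.imwrite("pics/s7.png",cv2.resize(s[120:270,210:360],None,fx=3,fy=3))
E
```

```text
[703.58460707 -22.31164427 283.18279292] 0.15525326004933182
False
[703.84435207  16.03146064 283.10144822] [-0.69338568 -0.45107074  6.3330705 ]
73.6667 [-0.00082825 -0.16641728  0.16662975]
```

View pics/o7.png

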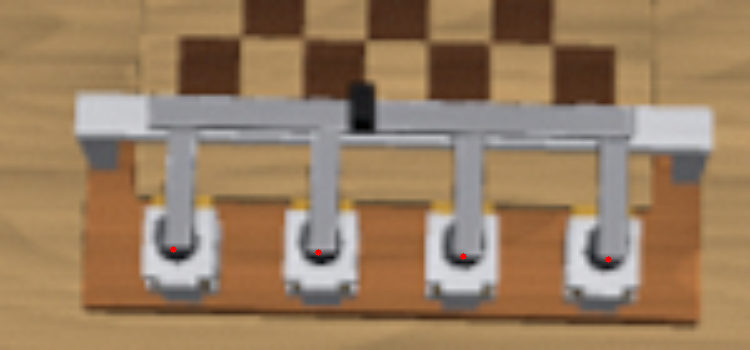

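View pics/s7.png

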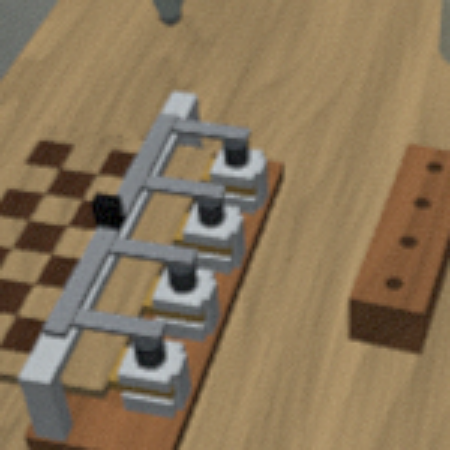

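Every tine lies over its pin head. The shift measures about 38 mm from the stop, inside the 34–46 mm window, and the robot is clear. Handing in.

```bash
python3 -c "
from rig import bot
print(bot.sign_off())"
```

```text
the job is handed in; nothing more can be done
None
```

I handed the job in at about 74 s of the 208 s limit: all four pins are seated in forks of their own, and the keeper bar's tines are over the holes at about 38 mm (allowed 34–46 mm). The jar, whistle and wristband were not touched, and sign-off returned no verdict.

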